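# Put the coil winder into first gear and engage its clutch

### The arm

A 6-joint arm with a two-finger parallel gripper is mounted at the origin on a cart in front of the work surface, level with it; the furniture and walls round the work are solid. World frame = base frame: x ahead of the robot, y to its left, z up, the work surface at z = 0. Lengths are in m, angles in rad, forces in N, time in s.
With the tool pointing down it reaches from about 0.3 to 0.85 m from the base axis. Payload 4.2 kg.
Tool frame: the origin (TCP) lies midway between the tips of the shut fingers; the grasp point (between the pads) lies 19 mm behind it (ctrl.grip_depth is the distance from the TCP to the grasp point, in m); z points along the fingers, x is the direction in which the jaws open and shut, and the axes are right-handed (so a half turn about z gives the same grasp; the last joint's range is limited). The gripper opens to 91 mm and grips with 3 to 60 N. Pads are 32 mm wide; open, the fingers measure 118 mm over their backs; the gripper's body (76 mm by 178 mm) begins 60 mm behind the grasp point.
Start: joints at [1.185, 0.32, 1.565, -0, 1.257, -0.02], TCP at [0.206, 0.537, 0.214] pointing down, gripper open.
Joint ranges: [-3.11, 3.11], [-0.84, 2.01], [0.21, 2.61], [-1.34, 4.49], [0.05, 2.63], [-2.56, 2.56]. Speed limits (rad/s): [2.57, 2.57, 3.14, 3.14, 3.14, 3.14].

### API

Orientations are given as a unit quaternion [w, x, y, z].
In Python, from plant import ctrl gives the robot as it stands.
- The arm moves only by the tool arm_command, never from a script. Its argument "deltas" is a list that holds one entry, the list of rows, each a list of 5 numbers: the shift along the tool's x, y, z in units of 40 mm (1.0 is 40 mm), then the turn about the tool's z in units of 10 degrees (1.0 is 10 degrees), then the opening, from -1 (shut) to 1 (fully open), so that 0 is half open. A call has 1 to 12 rows; each row shifts and turns the commanded pose from where the row before left it, along the tool's axes as they then stand; what a row does not reach is not made up. A row lasts 1/8 s, in which the tool goes at most 62.5 mm and 10.7 degrees, less where a joint would pass 70% of its speed; a pose out of reach is approached as far as the arm can. A call is refused whole if a number of a shift passes 1 or a number of a turn 1, either way. A call with a gripper value outside its range is refused whole. The fingers move at their own pace and stop on an object; the grip force is fixed at half the most. Time passes only in rows, so rows that do not move let the fingers close. It gives the time, the measured TCP pose, the force and the opening at its end, in the units of the state.
- ctrl.read_state(): the state, without advancing time (a new reading comes with each control period).
- ctrl.capture(name): name is "scene" or "top" or "wrist"; returns a dict with "image" (400x640x3 uint8, red, green, blue), "depth" (400x640 float32, m along the optical axis (not along the pixel's ray), 0 where there is no reading), "mtx" (3x3 intrinsics, pixels), "R" (3x3) and "t" (3): a world point X has camera coordinates R X + t; the wrist camera has in their place "tool_from_camera" (4x4, takes a point from camera to tool coordinates, whose origin is the TCP and whose axes are the tool frame's). Camera axes: x right, y down, z forward; pixel columns grow to the right and rows downward; lengths in m; the calibration is good to about 2 mm. A picture is of the moment at which its call begins: read the wrist's pose just before it.
- ctrl.sign_off(): hands the job in, once; it reports no verdict.
The state is a dict: "t": time; "qpos": joint angles; "joint_velocities": joint speeds; "joint_efforts": joint torques, N m; "ee_pos": TCP position; "tcp_rot": TCP orientation; "contact_force": force on the tool from outside, world axes, zero at the start; "ft_torque": the same for the moment, N m; "opening": finger opening in m.
Only numpy, scipy, OpenCV 4.12 (cv2) and the standard library are available. Lean on these libraries where they do the work, as an engineer would, in place of code of your own. Each camera call takes 0.05 s, during which the arm holds its last target. There are 200 camera calls.

### The job

The bench coil winder has to run in first gear: push its gear lever (the taller, ball-ended one) out of the right-hand column of the H-gate, across the middle channel and fully home into the far left slot, the one with a single pip. Only then push the shorter clutch lever away from you until it stops, to engage the drive. Just push with the fingertips or the outside of the fingers, without taking a lever between the fingers or forcing it, and leave the things on the bench where they are.

Things in the scene. Friction and masses are not known exactly. Their poses are not given: they have to be found in the camera images.
- winder: Bench coil winder, fixed: dark bed 180 x 375 mm, grey gear housing 140 x 215 mm, its top 95 mm high, motor on its left end, copper coil and tailstock on its right. Origin on the bench under the bed. Its x axis points away from the robot (far), y to the left, z up; it is turned up to 0.25 rad, and far, near, left, right mean these axes. Pivots in its frame, mm: gear lever (0, 105, 22), clutch (0, -15, 85).
- gate (a point): Centre of the steel gate plate's top face (128 x 108 mm, 103 mm above the bench), straight over the gear pivot. Its opening is an H: two columns along x at y -20 and +20 mm, each 58 mm long and 18 mm wide, joined half-way by a cross channel 18 mm wide (the middle channel). The column ends are the four slots; black pips count them: far left 1, near left 2, far right 3, near right 4.
- gear_neutral (a point): Fixed point of the winder: where the gear knob's centre is with the lever upright in the middle of the cross channel, 162 mm above the bench. Axes as the winder's.
- gear_lever: The gear lever: steel stem with the ball knob on top. Origin at its ball pivot under the gate.
- clutch_lever: The shorter clutch lever: 8 mm steel stem with the tapered grip on top. Origin at its pivot just under the housing's lid.
- gear_knob (a point): Black ball knob, 32 mm across, on the gear lever, a 10 mm round steel stem; point at the ball's centre, 140 mm from the pivot. From gear_neutral it is about 35 mm left or right in a column and about 39 mm far or near (and 8 mm lower) when home in a slot. It starts anywhere along the right column and stays where it is left; about 2 N moves it. The stem is stopped by the edges of the H.
- gear_side (a joint): Sideways tilt of the gear lever, rad: 0 upright, positive to the left. Left column about +0.25 (0.21 to 0.29), right column about -0.25. Knob shift to the left = 140 mm x sin(gear_side) x cos(gear_fore).
- gear_fore (a joint): Fore-and-aft tilt of the gear lever, rad: 0 in the cross channel (the stem crosses within about +-0.04), positive away from the robot; home in a far slot about +0.28, in a near slot about -0.28. Knob shift away from the robot = 140 mm x sin(gear_fore).
- clutch_grip (a point): Black tapered grip, 23 mm across and 34 mm high, on the shorter clutch lever; point at its centre, 65 mm above the pivot, in line with it. The lever stands 120 mm to the right of the gear pivot and swings in the winder's x-z plane only; the grip's centre is about 142 mm above the bench at either end, 150 mm half-way.
- clutch (a joint): Tilt of the clutch lever, rad: starts at -0.5 to -0.3 (leaning towards the robot, drive off), hard stop at +0.5 (leaning away, engaged). It stays where it is left; about 2 N moves it.
- tweezers: Bystander: steel tweezers, 119 mm long, on the winder's bed in front of the coil.
- spool: Bystander: wire reel with blue flanges, 55 mm across, 47 mm high, right of the winder.
- multimeter: Bystander: hand multimeter on its back, 140 x 75 x 41 mm, at the right front.
- flux_bottle: Bystander: white squeeze bottle with spout, 51 mm across, 140 mm high, behind the winder.
- jar: Bystander: white jar with screw cap, 56 mm across, 104 mm high, behind the winder.
- screwdriver: Bystander: screwdriver, 163 mm long, at the left front.

How it is judged:
On the way, in this order (a step that is already met when the one before it is completed fails the run):
1. the gear lever is fully home in the far left slot (value of joint gear_side above 0.18 rad and value of joint gear_fore above 0.24 rad), for 0.2 s.
2. the clutch lever has been pushed away to its stop (value of joint clutch above 0.42 rad), for 0.2 s.
At the end, for the whole second after the job is handed in: The gear lever rests in the far left slot (gear_side above 0.18, gear_fore above 0.24 of about 0.28: the knob within about 5 mm of the slot's end) and the clutch lever rests at or near its far stop (clutch above 0.42 of 0.5) (all of step 1 and value of joint clutch above 0.42 rad and velocity of joint gear_side between -0.05 and 0.05 rad/s and velocity of joint gear_fore between -0.05 and 0.05 rad/s and velocity of joint clutch between -0.05 and 0.05 rad/s); the robot touches nothing.
It fails at once if the clutch is engaged before the gear lever is home (value of joint clutch above 0 rad and not (value of joint gear_side above 0.18 rad and value of joint gear_fore above 0.24 rad)).
It fails at once if the gear knob is taken between the fingers (distance between the grasp point and gear_knob below 0.018 m).
It fails at once if the clutch grip is taken between the fingers (distance between the grasp point and clutch_grip below 0.014 m).
It fails at once if a lever is forced (over 60 N) (contact force between the fingers and gear_lever above 60 N or contact force between the fingers and clutch_lever above 60 N).
It fails at once if a thing on the bench is shifted or lifted by more than 15 mm (distance of any of tweezers, spool, multimeter, flux_bottle, jar, screwdriver from where it was at the start of the episode above 0.015 m).
It also fails if it takes over 51 s, if anything falls off the work surface, if the arm or the gripper's body presses on something with over 40 N, if the wrist force passes 120 N, or if a joint passes its speed limit or range.

## Working session

There is one attempt and no reset: what is moved stays moved. The work goes in short steps, Python scripts to look and compute and a tool call to move; the robot and the scene stay as the last step left them, time stands still between calls to the robot, and variables do not carry over. Pictures are saved under pics/ and viewed, about 8 in all and at most 12, crops included, and the job is handed in when it is done.

Besides the shell and the picture viewer there is one more tool, called after "Emit:" as name(argument=value, ...) on one line, values as JSON. arm_command: Moves the arm, as the interface text tells. Its arguments: {"type":"object","properties":{"deltas":{"type":"array"}},"required":["deltas"]}

```bash
mkdir -p pics
cat > h.py <<'E'
import numpy as np, cv2
from plant import ctrl
def cap(n,f=None):
    c=ctrl.capture(n)
    if f: cv2.imwrite('pics/'+f,cv2.cvtColor(c['image'],cv2.COLOR_RGB2BGR))
    return c
def world(c):
    K=c['mtx'];d=c['depth'];h,w=d.shape
    u,v=np.meshgrid(np.arange(w),np.arange(h))
    P=np.stack([(u-K[0,2])/K[0,0]*d,(v-K[1,2])/K[1,1]*d,d],-1)
    return (P-c['t'])@c['R']
E
python3 - <<'E'
from h import *
s=ctrl.read_state();print(s['ee_pos'],s['tcp_rot'],s['t'],s['opening'])
a=cap('top','top.png');b=cap('scene','scene.png')
np.savez('c.npz',top=world(a),scene=world(b),ti=a['image'],si=b['image'],td=a['depth'])
E
```

```text
[0.20548959 0.53649263 0.21311437] [ 4.89098331e-04  8.23925660e-01  5.66697201e-01 -7.41596212e-04] 0.0 0.09105795115281262
```

View pics/top.png

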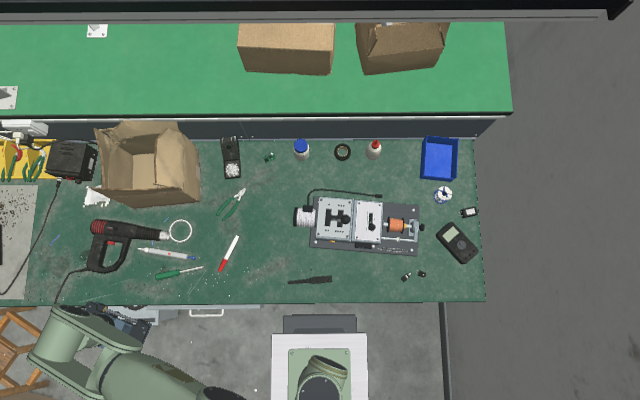

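View pics/scene.png

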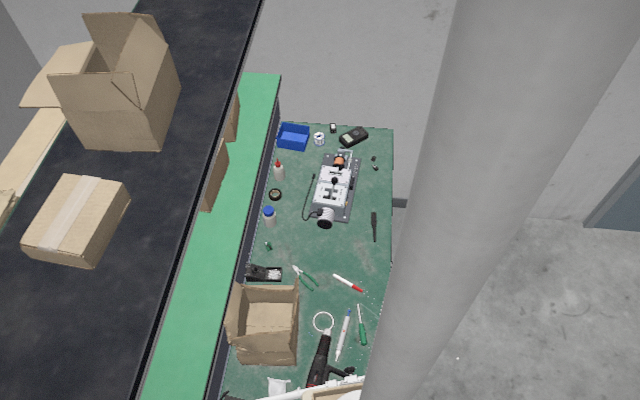

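The top view shows the winder at about (365,222), with the gate at about (336,217) and the clutch near (370,222). I'll zoom in and measure.

Run:
```python
from h import *
z=np.load('c.npz');W=z['top'];I=z['ti']
for n,(u0,u1,v0,v1) in dict(a=(290,430,180,260)).items():
    cv2.imwrite('pics/crop.png',cv2.resize(cv2.cvtColor(I[v0:v1,u0:u1],cv2.COLOR_RGB2BGR),None,fx=5.7,fy=5.7,interpolation=cv2.INTER_CUBIC))
P=W[185:258,295:428].reshape(-1,3)
def st(m,n): q=P[m];print(n,m.sum(),q.mean(0).round(4),cv2.minAreaRect((q[:,:2]*1000).astype(np.float32)))
Z=P[:,2]
st((Z>.097)&(Z<.112)&(P[:,1]<.2),'plate');st((Z>.088)&(Z<.0975),'lid');st(Z>.115,'high')
print(P[Z>.115].round(3))
```

```text
plate 1512 [ 0.519  -0.0893  0.1016] ((523.2063598632812, -76.01911926269531), (268.71160888671875, 140.41921997070312), 83.4465560913086)
lid 1250 [ 0.5144 -0.1189  0.0935] ((516.421875, -127.06013488769531), (406.94024658203125, 143.5346221923828), 85.23810577392578)
high 159 [ 0.4523 -0.0891  0.4858] ((430.2729797363281, -59.42265319824219), (103.11795043945312, 254.20274353027344), 45.67274856567383)
[[ 0.303 -0.007  1.477]
 [ 0.303 -0.007  1.477]
 [ 0.303 -0.007  1.477]
 [ 0.303 -0.007  1.477]
 [ 0.303 -0.007  1.477]
 [ 0.303 -0.007  1.477]
 [ 0.303 -0.007  1.477]
 [ 0.303 -0.007  1.477]
 [ 0.303 -0.007  1.477]
 [ 0.303 -0.007  1.477]
 [ 0.303 -0.007  1.477]
 [ 0.303 -0.007  1.477]
 [ 0.303 -0.007  1.477]
 [ 0.303 -0.007  1.477]
 [ 0.303 -0.007  1.477]
 [ 0.303 -0.007  1.477]
 [ 0.525 -0.084  0.16 ]
 [ 0.525 -0.087  0.163]
 [ 0.525 -0.09   0.161]
 [ 0.303 -0.007  1.477]
 [ 0.523 -0.078  0.155]
 [ 0.52  -0.08   0.17 ]
 [ 0.52  -0.083  0.17 ]
 [ 0.52  -0.086  0.171]
 [ 0.52  -0.089  0.171]
 [ 0.521 -0.093  0.165]
 [ 0.521 -0.096  0.163]
 [ 0.518 -0.077  0.166]
 [ 0.518 -0.08   0.1
[... 2424 characters left out ...]
61]
 [ 0.48  -0.174  0.155]
 [ 0.48  -0.177  0.159]
 [ 0.303 -0.007  1.477]
 [ 0.478 -0.162  0.152]
 [ 0.477 -0.165  0.156]
 [ 0.477 -0.168  0.154]
 [ 0.477 -0.171  0.154]
 [ 0.476 -0.173  0.161]
 [ 0.477 -0.177  0.155]
 [ 0.303 -0.007  1.477]
 [ 0.474 -0.168  0.156]
 [ 0.474 -0.171  0.157]
 [ 0.303 -0.007  1.477]
 [ 0.303 -0.007  1.477]
 [ 0.303 -0.007  1.477]
 [ 0.303 -0.007  1.477]
 [ 0.303 -0.007  1.477]
 [ 0.303 -0.007  1.477]
 [ 0.303 -0.007  1.477]
 [ 0.303 -0.007  1.477]
 [ 0.303 -0.007  1.477]
 [ 0.303 -0.007  1.477]
 [ 0.303 -0.007  1.477]
 [ 0.303 -0.007  1.477]
 [ 0.303 -0.007  1.477]
 [ 0.303 -0.007  1.477]
 [ 0.303 -0.007  1.477]
 [ 0.303 -0.007  1.477]
 [ 0.303 -0.007  1.477]]
```

View pics/crop.png

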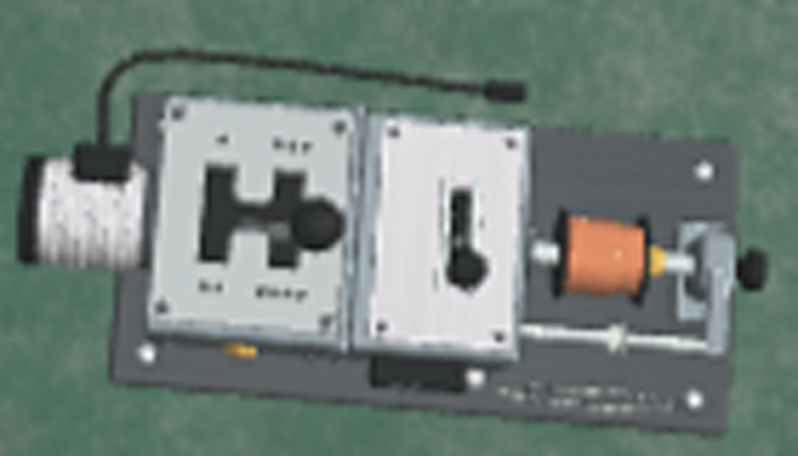

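Run:
```python
from h import *
from scipy.optimize import least_squares
z=np.load('c.npz');W=z['top'];I=z['ti'].astype(int)
P=W[185:258,295:428].reshape(-1,3);Z=P[:,2]
C=I[185:258,295:428].reshape(-1,3)
# housing+plate outline: 215(y) x140(x): bright points with z .085-.11
q=P[(Z>.085)&(Z<.112)&(P[:,1]<.045)&(P[:,1]>-.25)]
# side of housing excluded by z; keep largest blob
g=np.zeros((400,400),np.uint8);ij=np.floor((q[:,:2]-[.35,-.3])*1000).astype(int)
g[ij[:,0],ij[:,1]]=1;g=cv2.morphologyEx(g,cv2.MORPH_CLOSE,np.ones((7,7)));g=cv2.morphologyEx(g,cv2.MORPH_OPEN,np.ones((45,45)))
k,c=max(((len(c),c) for c in cv2.findContours(g,0,1)[0]),key=lambda a:cv2.contourArea(a[1]))
r=cv2.minAreaRect(c);print('housing (y,x mm)',np.array(r[0])+[-300,350],r[1],r[2])
# bed
m=(Z>.004)&(Z<.03);q=P[m]
print('bed',cv2.minAreaRect((q[:,:2]*1000).astype(np.float32)))
# H: dark pixels near the plate, not knob
# project gate/lid model fit: plate tall pts
def sphere(m,r0):
    q=P[m];f=lambda p:np.linalg.norm(q-p,axis=1)-r0
    s=least_squares(f,q.mean(0)-[0,0,.01],loss='soft_l1',f_scale=.002);return s.x,np.abs(s.fun).mean()
print('knob',sphere((Z>.15)&(Z<.2)&(P[:,1]>-.12),.016))
q=P[(Z>.145)&(Z<.2)&(P[:,1]<-.12)];print('grip',q.mean(0),q.min(0),q.max(0))
# dark H centroid at plate height via ray-plane
c=cap('top');K=c['mtx'];R=c['R'];t=c['t']
def ray(u,v,zz):
    d=R.T@np.linalg.inv(K)@[u,v,1];o=-R.T@t;return (o+d*(zz-o[2])/d[2])[:2]
f=lambda X,Y:ray(290+(X+.5)/5.7-.5,180+(Y+.5)/5.7-.5,.103)
for n,p in dict(plTL=(162,97),plTR=(358,106),plBL=(150,330),leftcolTop=(218,166),leftcolBot=(212,262),rTop=(290,173),rBot=(282,268)).items():print(n,f(*p).round(4))
```

```text
housing (y,x mm) [-147.66781616  515.36975098] (132.24794006347656, 134.46560668945312) 1.7899105548858643
bed ((527.8916625976562, -151.8092803955078), (465.10809326171875, 255.79025268554688), 89.39833068847656)
knob (array([ 0.51016656, -0.0875702 ,  0.15710442]), np.float64(0.0015874808190369828))
grip [ 0.4848894  -0.169631    0.15804364] [ 0.47383651 -0.18090877  0.14779807] [ 0.4973724  -0.16105199  0.16809925]
plTL [ 0.5941 -0.0022]
plTR [ 0.5875 -0.1161]
plBL [0.4583 0.0059]
leftcolTop [ 0.553  -0.0342]
leftcolBot [ 0.497 -0.03 ]
rTop [ 0.5484 -0.0758]
rBot [ 0.4931 -0.0701]
```

I estimate the gate centre at (0.523, -0.0525), yaw about -0.08 rad. The knob sits about 10 mm near and 36 mm right of neutral. I'll align tool x with winder-left and tool y with winder-far, shut the fingers, and travel high.

Emit:
arm_command(deltas=[[[0,0,-0.8,-0.82,-1],[0,0,-0.2,-0.82,-1],[-0.9,0.45,0,0,-1],[-0.9,0.45,0,0,-1],[-0.9,0.45,0,0,-1],[-0.9,0.45,0,0,-1],[-0.9,0.45,0,0,-1],[-0.9,0.45,0,0,-1],[-0.9,0.45,0,0,-1],[-0.9,0.45,0,0,-1],[-0.9,0.45,0,0,-1],[0,0,0,0,-1]]])

```text
t: 1.65
ee_pos: [0.3418, 0.1993, 0.2539]
tcp_rot: [0.0, 0.736, 0.677, -0.0]
contact_force: [0.3, -0.2, 0.9]
opening: 0.0002
```

```bash
cat >> h.py <<'E'
yaw=-0.08;G=np.array([.5229,-.0525])
xa=np.array([np.cos(yaw),np.sin(yaw)]);ya=np.array([-xa[1],xa[0]])
def loc(p): d=np.asarray(p)[:2]-G; return 'far %.1f left %.1f z %.1f'%(1e3*d@xa,1e3*d@ya,1e3*p[2])
from scipy.spatial.transform import Rotation as Ro
def st():
    s=ctrl.read_state();q=s['tcp_rot'];r=Ro.from_quat([q[1],q[2],q[3],q[0]]).as_matrix()
    print('t %.2f'%s['t'],loc(s['ee_pos']),'toolx angle vs left deg %.1f'%np.degrees(np.arctan2(r[1,0],r[0,0])-np.arctan2(ya[1],ya[0])),'F',s['contact_force'].round(1) if hasattr(s['contact_force'],'round') else s['contact_force'],'op',s['opening'])
    return s
E
python3 -c "
from h import *;st()"
```

```text
t 1.65 far -200.7 left 236.5 z 253.9 toolx angle vs left deg -0.2 F [ 0.3 -0.2  0.9] op 0.0001583094137104804
```

Emit:
arm_command(deltas=[[[-0.85,0.43,0,0,-1],[-0.85,0.43,0,0,-1],[-0.85,0.43,0,0,-1],[-0.85,0.43,0,0,-1],[-0.85,0.43,0,0,-1],[-0.85,0.43,0,0,-1],[-0.85,0.43,0,0,-1],[-0.85,0.43,0,0,-1],[0,0,0,0,-1]]])

```text
t: 2.78
ee_pos: [0.4579, -0.0817, 0.2534]
tcp_rot: [-0.0, 0.735, 0.678, -0.0]
contact_force: [-0.5, 0.4, -1.0]
opening: 0.0004
```

Run:
```python
from h import *
s=st();c=cap('wrist','w1.png');print(c['tool_from_camera'].round(3))
```

```text
t 2.77 far -62.4 left -34.3 z 253.4 toolx angle vs left deg -0.1 F [-0.5  0.4 -1. ] op 0.00037583983484442546
[[ 1.    -0.    -0.001 -0.   ]
 [ 0.     0.97   0.244 -0.068]
 [ 0.001 -0.244  0.97  -0.171]
 [ 0.     0.     0.     1.   ]]
```

View pics/w1.png

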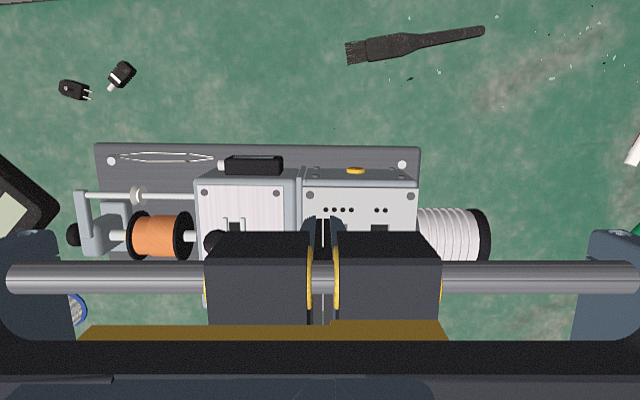

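The wrist view is looking towards the robot: pip groups at (335,210) and (382,210), clutch grip at (213,240), gear knob hidden behind the fingers. I'll check the finger profile from the depth.

Run:
```python
from h import *
c=cap('wrist');K=c['mtx'];d=c['depth'];T=c['tool_from_camera']
v,u=np.mgrid[0:400,0:640];P=np.stack([(u-K[0,2])/K[0,0]*d,(v-K[1,2])/K[1,1]*d,d],-1)@T[:3,:3].T+T[:3,3]
m=(d>0)&(P[...,2]<.003)
for z in np.arange(-.09,.003,.006):
    q=P[m&(abs(P[...,2]-z)<.003)&(abs(P[...,0])<.06)]
    if len(q):print('%.3f'%z,len(q),q.min(0).round(3),q.max(0).round(3))
```

```text
-0.090 2159 [-0.06  -0.039 -0.093] [ 0.06  -0.015 -0.087]
-0.084 615 [-0.026 -0.039 -0.087] [ 0.025 -0.009 -0.081]
-0.078 10 [-0.004 -0.01  -0.076] [ 0.003 -0.005 -0.075]
-0.072 17 [-0.004 -0.01  -0.075] [ 0.003 -0.005 -0.073]
-0.066 45 [-0.004 -0.007 -0.067] [ 0.003  0.001 -0.063]
-0.060 48 [-0.004 -0.005 -0.058] [ 0.003  0.007 -0.057]
-0.054 517 [-0.004 -0.017 -0.057] [ 0.003  0.008 -0.051]
-0.048 125 [-0.004 -0.018 -0.051] [ 0.004 -0.015 -0.045]
-0.042 124 [-0.005 -0.018 -0.045] [ 0.005 -0.015 -0.039]
-0.036 130 [-0.005 -0.018 -0.039] [ 0.005 -0.016 -0.033]
-0.030 126 [-0.006 -0.018 -0.033] [ 0.005 -0.015 -0.027]
-0.024 168 [-0.011 -0.018 -0.027] [ 0.01  -0.016 -0.021]
-0.018 167 [-0.011 -0.018 -0.021] [ 0.01  -0.016 -0.015]
-0.012 145 [-0.01  -0.018 -0.015] [ 0.009 -0.015 -0.009]
-0.006 122 [-0.01  -0.018 -0.009] [ 0.009 -0.016 -0.003]
0.000 31 [-0.007 -0.018 -0.003] [ 0.006 -0.016 -0.   ]
```

Emit:
arm_command(deltas=[[[0,0,0.7,0,-1],[0,0,0.7,0,-1],[0,0,0.7,0,-1],[0,0,0.65,0,-1],[0,0,0,0,-1],[0,0.15,0,0,-1],[0,0.15,0,0,-1],[0,0.15,0,0,-1],[0,0.1,0,0,-1],[0,0.1,0,0,-1],[0,0.05,0,0,-1],[0,0,0,0,-1]]])

```text
t: 4.38
ee_pos: [0.4847, -0.0833, 0.1439]
tcp_rot: [-0.0, 0.735, 0.678, -0.0]
contact_force: [-2.6, -0.8, 2.0]
opening: 0.0004
```

```bash
cat >> h.py <<'E'
from scipy.optimize import least_squares
def look(f=None):
    s=st();c=cap('top',f);W=world(c);D=c['image'].max(-1)<90
    L=np.stack([(W[...,:2]-G)@xa,(W[...,:2]-G)@ya,W[...,2]],-1)
    for n,r0,a,b in(('knob',.016,-.075,.075),('grip',.0115,-.16,-.09)):
        m=D&(L[...,1]>a)&(L[...,1]<b)&(abs(L[...,0])<.065)&(L[...,2]>.132)&(L[...,2]<.18);q=L[m]
        if len(q)<6: print(n,'few');continue
        r=least_squares(lambda p:np.linalg.norm(q-p,axis=1)-r0,np.median(q,0)-[0,0,.01],loss='soft_l1',f_scale=.002)
        print(n,len(q),(r.x*1e3).round(1),'medtop',(np.median(q,0)*1e3).round(1),'res',abs(r.fun).mean().round(4))
    return c
E
python3 -c "
from h import *;c=look()
cv2.imwrite('pics/t2.png',cv2.resize(cv2.cvtColor(c['image'][170:270,270:430],cv2.COLOR_RGB2BGR),None,fx=5,fy=5,interpolation=cv2.INTER_CUBIC))"
```

```text
t 4.38 far -35.6 left -33.8 z 143.9 toolx angle vs left deg 0.0 F [-2.6 -0.8  2. ] op 0.0003833738128351769
knob few
grip few
```

View pics/t2.png

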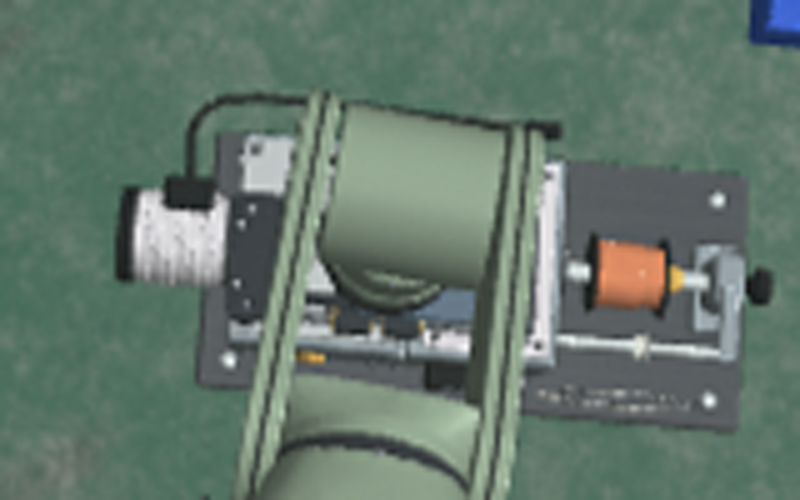

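Emit:
arm_command(deltas=[[[0,0.06,0,0,-1],[0,0,0,0,-1],[0,-0.4,0,0,-1],[0,-0.4,-0.3,0,-1],[0,0,-1,0,-1],[0,0,-1,0,-1],[-0.6,0.5,-0.3,0,-1],[-0.8,0.9,0,0,-1],[0,0.9,0,0,-1],[0,0.3,0,0,-1],[0,0,0,0,-1]]])

```text
t: 5.8
ee_pos: [0.554, -0.1445, 0.2481]
tcp_rot: [-0.0, 0.734, 0.679, -0.0]
contact_force: [-1.3, 0.0, 0.7]
opening: 0.0005
```

```bash
cat >> h.py <<'E'
def wlook(f=None):
    s=st();q=s['tcp_rot'];r=Ro.from_quat([q[1],q[2],q[3],q[0]]).as_matrix();p=np.array(s['ee_pos'])
    c=cap('wrist',f);K=c['mtx'];d=c['depth'];T=c['tool_from_camera']
    v,u=np.mgrid[0:400,0:640];P=np.stack([(u-K[0,2])/K[0,0]*d,(v-K[1,2])/K[1,1]*d,d],-1)@T[:3,:3].T+T[:3,3]
    W=P@r.T+p;L=np.stack([(W[...,:2]-G)@xa,(W[...,:2]-G)@ya,W[...,2]],-1)
    D=(c['image'].max(-1)<80)&(d>0)&(P[...,2]>.003)
    for n,r0,a,b in(('knob',.016,-.075,.075),('grip',.0115,-.16,-.09)):
        m=D&(L[...,1]>a)&(L[...,1]<b)&(abs(L[...,0])<.065)&(L[...,2]>.13)&(L[...,2]<.18);q=L[m]
        if len(q)<30: print(n,'few');continue
        z=least_squares(lambda p:np.linalg.norm(q-p,axis=1)-r0,np.median(q,0)-[0,0,.01],loss='soft_l1',f_scale=.002)
        print(n,len(q),(z.x*1e3).round(1),'min',(q.min(0)*1e3).round(1),'max',(q.max(0)*1e3).round(1),'res',abs(z.fun).mean().round(4))
    return c,L
E
python3 - <<'E'
from h import *
c,L=wlook('w2.png')
# plate outline in local frame
m=(abs(L[...,2]-.103)<.004)&(c['image'].min(-1)>120)&(L[...,1]>-.056)
q=L[m][:,:2]*1000;print(len(q),np.percentile(q,[1,50,99],axis=0).round(1))
E
```

```text
t 5.80 far 38.4 left -89.2 z 248.1 toolx angle vs left deg 0.1 F [-1.3  0.   0.7] op 0.0004964483904518132
knob 1402 [ -0.7 -35.6 158.1] min [-16.  -51.1 158. ] max [ 14.3 -21.  176. ] res 0.0004
grip 837 [ -25.5 -120.2  151.9] min [ -37.5 -130.9  135.5] max [ -11.4 -109.3  164.5] res 0.0011
13767 [[-61.  -54.3]
 [ -8.5   1.3]
 [ 65.1  52.5]]
```

View pics/w2.png

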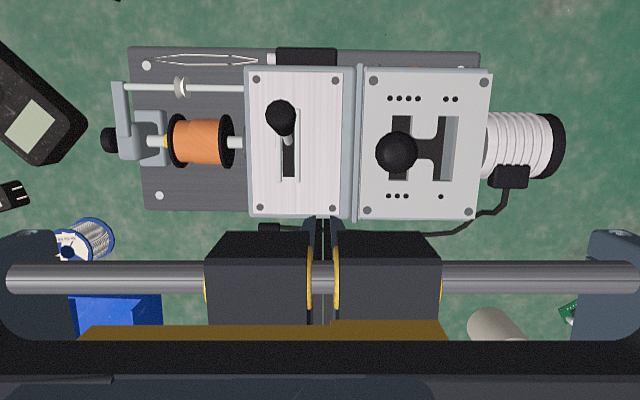

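The knob is at (-0.7, -35.6) mm, in line with the cross channel, and the wrist view at (397,152) confirms it. Next I'll descend to its right and push left.

Emit:
arm_command(deltas=[[[0.3,-0.9,0,0,-1],[0,0,0,0,-1],[0,0,0.9,0,-1],[0,0,0.9,0,-1],[0,0,0.8,0,-1],[0,0,0,0,-1],[0.15,0,0,0,-1],[0.15,0,0,0,-1],[0.15,0,0,0,-1],[0.15,0,0,0,-1],[0.15,0,0,0,-1],[0,0,0,0,-1]]])

```text
t: 7.35
ee_pos: [0.5222, -0.0995, 0.144]
tcp_rot: [-0.0, 0.735, 0.679, 0.0]
contact_force: [0.2, -0.6, 1.1]
opening: 0.0005
```

Emit:
arm_command(deltas=[[[0.15,0,0,0,-1],[0.15,0,0,0,-1],[0.15,0,0,0,-1],[0.15,0,0,0,-1],[0.15,0,0,0,-1],[0.15,0,0,0,-1],[0,0,0,0,-1]]])

```text
t: 8.22
ee_pos: [0.5247, -0.0634, 0.1437]
tcp_rot: [-0.001, 0.735, 0.679, 0.0]
contact_force: [0.3, -0.4, 0.3]
opening: 0.0005
```

```bash
python3 -c "
from h import *;st()"
```

```text
t 8.22 far 2.7 left -10.7 z 143.7 toolx angle vs left deg 0.0 F [ 0.3 -0.4  0.3] op 0.0005126172869676145
```

Emit:
arm_command(deltas=[[[0.12,0,0,0,-1],[0.1,0,0,0,-1],[0.1,0,0,0,-1],[0.06,0,0,0,-1],[0,0,0,0,-1]]])

```text
t: 8.85
ee_pos: [0.5261, -0.0488, 0.1439]
tcp_rot: [-0.0, 0.735, 0.678, 0.0]
contact_force: [0.7, -0.5, 0.6]
opening: 0.0006
```

Emit:
arm_command(deltas=[[[-0.4,0,0,0,-1],[-0.1,0,-0.8,0,-1],[0,0,-0.9,0,-1],[0,0,-0.9,0,-1],[0,0.6,0,0,-1],[0,0.4,0,0,-1],[0,0,0,0,-1]]])

```text
t: 9.72
ee_pos: [0.5647, -0.0727, 0.2469]
tcp_rot: [-0.001, 0.735, 0.678, -0.0]
contact_force: [0.1, 0.0, 0.2]
opening: 0.0003
```

```bash
python3 -c "
from h import *;wlook('w3.png')"
```

```text
t 9.72 far 43.3 left -16.8 z 246.9 toolx angle vs left deg 0.0 F [0.1 0.  0.2] op 0.00027065662787996724
knob 1430 [  0.3  29.8 159.2] min [-14.8  14.7 154.1] max [ 15.   44.4 177.2] res 0.0004
grip 1016 [ -25.4 -119.8  151.7] min [ -37.6 -130.6  132.9] max [ -11.5 -108.6  165.1] res 0.0013
```

Emit:
arm_command(deltas=[[[0,-0.6,0,0,-1],[0,-0.43,0,0,-1],[0,0,0.9,0,-1],[0,0,0.9,0,-1],[0,0,0.75,0,-1],[0.25,0,0,0,-1],[0.15,0,0,0,-1],[0.1,0,0,0,-1],[0.1,0,0,0,-1],[0.07,0,0,0,-1],[0,0,0,0,-1],[-0.3,0,0,0,-1]]])

```text
t: 11.28
ee_pos: [0.5243, -0.054, 0.1458]
tcp_rot: [-0.0, 0.734, 0.679, 0.0]
contact_force: [-0.8, -0.0, 0.0]
opening: 0.001
```

```bash
python3 -c "
from h import *;st()"
```

```text
t 11.28 far 1.5 left -1.4 z 145.8 toolx angle vs left deg 0.1 F [-0.8 -0.   0. ] op 0.0010243628365122432
```

Emit:
arm_command(deltas=[[[-0.1,-0.6,0,0,-1],[0,-0.7,0,0,-1],[0.5,0,0.1,0,-1],[0.5,0,0.1,0,-1],[0,0,0,0,-1],[0,0.3,0,0,-1],[0,0.2,0,0,-1],[0,0.15,0,0,-1],[0,0.15,0,0,-1],[0,0.15,0,0,-1],[0,0,0,0,-1]]])

```text
t: 12.65
ee_pos: [0.5139, -0.0174, 0.1378]
tcp_rot: [0.0, 0.735, 0.678, 0.0]
contact_force: [-1.6, -0.0, 0.5]
opening: 0.0001
```

```bash
python3 -c "
from h import *;st()"
```

```text
t 12.65 far -11.8 left 34.3 z 137.8 toolx angle vs left deg 0.0 F [-1.6 -0.   0.5] op 7.282445123244451e-05
```

Emit:
arm_command(deltas=[[[0,0.12,0,0,-1],[0,0.12,0,0,-1],[0,0.1,0,0,-1],[0,0.06,0,0,-1],[0,0,0,0,-1]]])

```text
t: 13.28
ee_pos: [0.5295, -0.0184, 0.1378]
tcp_rot: [-0.0, 0.735, 0.678, 0.0]
contact_force: [-1.0, 0.4, 0.0]
opening: 0.0005
```

Emit:
arm_command(deltas=[[[0,0.06,0,0,-1],[0,0,0,0,-1]]])

```text
t: 13.52
ee_pos: [0.5319, -0.0187, 0.138]
tcp_rot: [0.0, 0.735, 0.678, 0.0]
contact_force: [-0.9, 0.6, -1.2]
opening: 0.0005
```

Emit:
arm_command(deltas=[[[0,0.05,0,0,-1],[0,0,0,0,-1]]])

```text
t: 13.78
ee_pos: [0.5339, -0.0189, 0.1379]
tcp_rot: [0.0, 0.735, 0.678, 0.0]
contact_force: [-1.5, 0.2, -1.5]
opening: 0.0003
```

Emit:
arm_command(deltas=[[[0,0.04,0,0,-1],[0,0,0,0,-1]]])

```text
t: 14.02
ee_pos: [0.5349, -0.019, 0.1378]
tcp_rot: [-0.0, 0.735, 0.678, -0.0]
contact_force: [-3.5, -0.7, -1.0]
opening: 0.0003
```

Emit:
arm_command(deltas=[[[0,0.04,0,0,-1],[0,0,0,0,-1]]])

```text
t: 14.28
ee_pos: [0.5355, -0.019, 0.1377]
tcp_rot: [-0.001, 0.735, 0.678, -0.001]
contact_force: [-5.9, -0.2, -0.1]
opening: 0.0003
```

Emit:
arm_command(deltas=[[[0,0.03,0,0,-1],[0,0,0,0,-1]]])

```text
t: 14.52
ee_pos: [0.5358, -0.0191, 0.1376]
tcp_rot: [-0.002, 0.735, 0.678, -0.002]
contact_force: [-7.3, 0.8, 0.1]
opening: 0.0004
```

Emit:
arm_command(deltas=[[[0,-0.5,0,0,-1],[0,-0.5,-0.6,0,-1],[0,0,-1,0,-1],[0,0,-1,0,-1],[-0.6,0.8,-0.1,0,-1],[-0.6,0.9,0,0,-1],[-0.6,0.6,0,0,-1],[0,0,0,0,-1]]])

```text
t: 15.52
ee_pos: [0.5869, -0.0969, 0.2461]
tcp_rot: [0.002, 0.735, 0.678, 0.001]
contact_force: [-1.1, -0.6, 0.1]
opening: 0.0006
```

```bash
python3 -c "
from h import *;wlook('w4.png')"
```

```text
t 15.53 far 67.4 left -39.1 z 246.1 toolx angle vs left deg -0.1 F [-1.1 -0.6  0.1] op 0.000586759817052491
knob 1386 [ 42.1  34.2 152.3] min [ 27.   18.7 135.2] max [ 56.4  48.9 170.3] res 0.0005
grip 1070 [ -25.4 -120.   151.7] min [ -37.4 -129.8  132.8] max [ -10.9 -108.9  165.1] res 0.0013
```

View pics/w4.png

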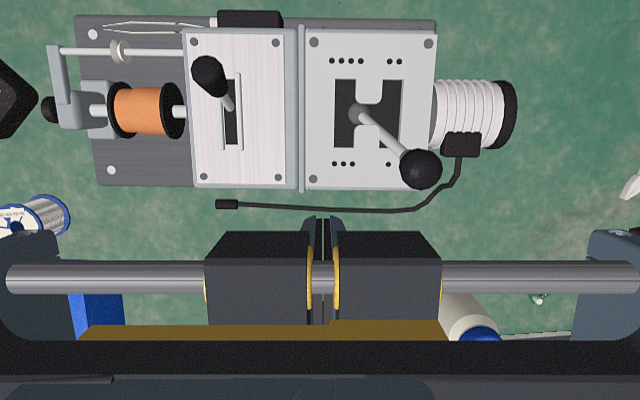

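The gear lever is home: the knob is at (42, 34, 152), and the picture shows it at (420,168), in the single-pip slot. Now for the clutch, from its near side.

Emit:
arm_command(deltas=[[[-0.5,-0.87,0,0,-1],[-0.5,-0.87,0,0,-1],[-0.5,-0.87,0,0,-1],[-0.52,-0.88,0,0,-1],[0,0,0,0,-1],[0,0,0.8,0,-1],[0,0,0.8,0,-1],[0,0,0.7,0,-1],[0,0,0.48,0,-1],[0,0,0,0,-1]]])

```text
t: 16.82
ee_pos: [0.4388, -0.1635, 0.1339]
tcp_rot: [-0.001, 0.734, 0.679, -0.0]
contact_force: [0.3, 0.3, -0.6]
opening: 0.0002
```

Emit:
arm_command(deltas=[[[0,0.2,0,0,-1],[0,0.15,0,0,-1],[0,0.15,0,0,-1],[0,0.15,0,0,-1],[0,0.15,0,0,-1],[0,0.15,0,0,-1],[0,0.15,0,0,-1],[0,0.15,0,0,-1],[0,0.15,0,0,-1],[0,0,0,0,-1]]])

```text
t: 18.08
ee_pos: [0.4954, -0.1691, 0.1347]
tcp_rot: [0.0, 0.735, 0.678, 0.0]
contact_force: [-0.3, -0.1, 1.4]
opening: 0.0007
```

```bash
python3 -c "
from h import *;st()"
```

```text
t 18.07 far -18.1 left -118.4 z 134.7 toolx angle vs left deg 0.0 F [-0.3 -0.1  1.4] op 0.000721217344105702
```

Emit:
arm_command(deltas=[[[0,0.15,0,0,-1],[0,0.12,0,0,-1],[0,0.12,0,0,-1],[0,0.08,0,0,-1],[0,0,0,0,-1]]])

```text
t: 18.7
ee_pos: [0.513, -0.1703, 0.1344]
tcp_rot: [-0.0, 0.735, 0.678, -0.0]
contact_force: [-3.2, -0.4, 0.1]
opening: 0.0005
```

Emit:
arm_command(deltas=[[[0,0.05,0,0,-1],[0,0.05,0,0,-1],[0,0,0,0,-1]]])

```text
t: 19.08
ee_pos: [0.5138, -0.1704, 0.1341]
tcp_rot: [-0.003, 0.735, 0.679, -0.002]
contact_force: [-9.5, -0.1, 2.9]
opening: 0.0006
```

Emit:
arm_command(deltas=[[[0,0.05,0,0,-1],[0,0,0,0,-1]]])

```text
t: 19.32
ee_pos: [0.514, -0.1704, 0.134]
tcp_rot: [-0.005, 0.735, 0.679, -0.004]
contact_force: [-13.8, -1.0, 4.4]
opening: 0.0003
```

The clutch has stopped: 14 N and no further travel. I'll retreat and check.

Emit:
arm_command(deltas=[[[0,-0.5,0,0,-1],[0,-0.5,0,0,-1],[0,0,-1,0,-1],[0,0,-1,0,-1],[0,0,-0.8,0,-1],[0.5,0.9,0,0,-1],[0.5,0.9,0,0,-1],[0.5,0.9,0,0,-1],[0,0,0,0,-1],[0,0,0,0,-1]]])

```text
t: 20.58
ee_pos: [0.5919, -0.1166, 0.2469]
tcp_rot: [0.0, 0.735, 0.679, 0.0]
contact_force: [0.7, -1.3, 0.3]
opening: 0.0005
```

```bash
python3 -c "
from h import *;wlook('w5.png');c=cap('top')
cv2.imwrite('pics/t3.png',c['image'][...,::-1])"
```

```text
t 20.57 far 73.9 left -58.4 z 246.9 toolx angle vs left deg 0.0 F [ 0.7 -1.3  0.3] op 0.00045513137247226777
knob 1443 [ 42.1  34.2 152.2] min [ 27.   18.2 134.8] max [ 57.6  47.9 169.9] res 0.0005
grip 949 [  33.9 -120.9  148.2] min [  18.  -131.2  130.4] max [  47.2 -110.   161.9] res 0.0014
```

View pics/w5.png

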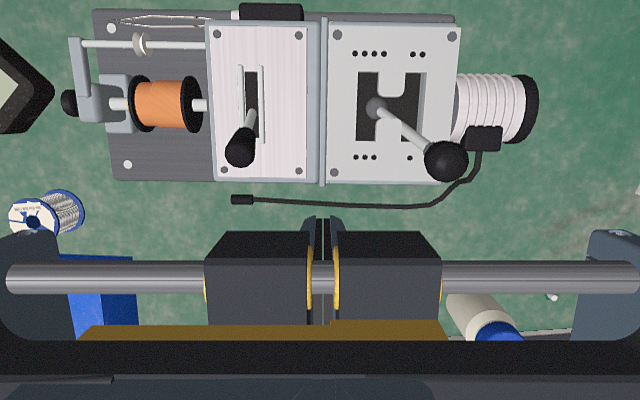

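The gear knob at (446,160) is home in the single-pip slot. The clutch grip at (240,148) leans away at its stop. The hand is clear of everything.

```bash
python3 -c "
from h import *;print(ctrl.sign_off())"
```

```text
the job is handed in; nothing more can be done
None
```

The coil winder is in first gear with the drive engaged, and I handed the job in at about 20.6 s. No verdict was reported.

- **Gear lever:** I pushed it with the shut fingertips: to the middle of the right column, left across the channel (in two pushes, the first stopped a few mm short), then far until it stopped at about 7 N.
- **Clutch lever:** I then pushed it away until it stopped at about 14 N.
- **Last check (wrist camera):**
  - The gear knob is 42 mm far and 34 mm left of my estimated gate centre, about 0.28 rad fore and 0.25 rad side.
  - The clutch grip is 34 mm far of my estimated pivot, at its stop (about 0.5 rad).
  - The hand hangs clear at z 0.247 m with no contact force beyond noise.
- **Disagreement:** my gate centre seems to be 2–3 mm too near. The knob read 42 mm where about 39 mm was expected, which is within what the job needed.
- **Not measured:** I did not measure the bench items' positions at the end. I never brought the fingers near them, and the forces felt were all from the levers.

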